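# Rock the cell sorter's gate to the empty chute

### The job

The sorter's left chute is full of battery cells and shut off, so the next three are waiting on the seesaw gate. Push the empty tray along its guide rails, without lifting it, until it is fully home against the stop under the right chute's mouth, and then press down the raised right end of the gate so that it rocks all the way over its pivot and the three waiting cells roll down the right chute into the tray. Work with the fingertips only: do not touch any cell, leave the queued cells in the left chute and the other things where they are, and finish clear of everything.

Things in the scene. Friction and masses are not known exactly. Their poses are not given: they have to be found in the camera images.
- sorter: Fixed aluminium and steel cell sorter, 112 mm wide (its x), 595 mm long (its y). Origin on the table under the pivot of its seesaw gate; x points away from the robot, y to the robot's left. The gate (pivot axis along x, 90 mm up) sits between two sloping chutes: the left (y 0.09-0.17) is full of cells and shut off from the gate by an upright plate 124 mm high; the right is empty, with an open mouth.
- mouth (a point): Middle of the right chute's floor at its open mouth, at sorter x 0, y -0.143, 64 mm up; the chute's side walls reach up to 90 mm. The tray goes on the table below it.
- stop (a point): Foot of the stop that ends the tray track, on its face towards the tray, at sorter x 0, y -0.120. The stop is a plate 30 mm high and 112 mm wide. The track: two guide rails on the table along the sorter's y, 12 mm high, inner faces at x -0.060 and 0.060, from y -0.115 to -0.415.
- tray: Empty open black plastic tray, 112 (x) by 150 (y) by 40 mm high, wall 4 mm, 0.3 to 0.45 kg, loose on the table between the guide rails. Origin: centre of its underside; axes as the sorter's. Starts at sorter y -0.25 to -0.31; fully home it meets the stop, origin at sorter y -0.195. Pushed on its outer (-y) end wall it slides to +y with a few newtons.
- gate (a joint): Tilt of the seesaw gate, rad: 0 left end down (the start), 0.18 level, 0.36 right end down at its limit. A steel trough 180 mm long (y) and 76 mm wide with 14 mm side walls, pivoted at its middle. The pivot is stiff: the gate stays where it is left. It rocks with about 2 N pressed on its raised pad.
- pad (a point): Centre of the top face of the gate's right finger pad, a steel tab 50 (x) by 40 (y) by 4 mm sticking out of the gate's robot-side wall near its right (-y) end, at sorter x -0.063, y about -0.07; it moves with the gate, 116 mm above the table at the start, 91 mm when right-down. Free above; only the table below. A like pad is at the left end.
- cell0: Battery cell (cylinder, 18 mm diameter, 65 mm long, 46 g, green sleeve), number 1 of three that wait side by side on the gate's lowered left half, their axes along the sorter's x, ready to roll. Origin at its centre.
- cell1: Battery cell (cylinder, 18 mm diameter, 65 mm long, 46 g, green sleeve), number 2 of three that wait side by side on the gate's lowered left half, their axes along the sorter's x, ready to roll. Origin at its centre.
- cell2: Battery cell (cylinder, 18 mm diameter, 65 mm long, 46 g, green sleeve), number 3 of three that wait side by side on the gate's lowered left half, their axes along the sorter's x, ready to roll. Origin at its centre.
- queue0: Like battery cell, number 1 of four queued in the full left chute, behind the plate. It stays there. Origin at its centre.
- queue1: Like battery cell, number 2 of four queued in the full left chute, behind the plate. It stays there. Origin at its centre.
- queue2: Like battery cell, number 3 of four queued in the full left chute, behind the plate. It stays there. Origin at its centre.
- queue3: Like battery cell, number 4 of four queued in the full left chute, behind the plate. It stays there. Origin at its centre.
- jar: Bystander: small closed flux jar, 56 mm diameter, 60 mm high, standing beyond the sorter. Origin at the centre of its underside.
- reel: Bystander: solder reel standing on its flange, 56 mm diameter, 40 mm high, on the robot's side of the left chute. Origin at the centre of its underside.
- driver: Bystander: screwdriver, 160 mm long, lying beyond the tray's track.

How it is judged:
By the outcome, as a careful person would: the job done as asked, in the order asked, and still so for the second after the job is handed in, with the robot touching nothing.
It also fails if it takes over 61 s, if anything falls off the work surface, if the arm or the gripper's body presses on something with over 40 N, if the wrist force passes 120 N, or if a joint passes its speed limit or range.

### The arm

A 6-joint arm with a two-finger parallel gripper is mounted at the origin on the work surface. World frame = base frame: x ahead of the robot, y to its left, z up, the work surface at z = 0. Lengths are in m, angles in rad, forces in N, time in s.
With the tool pointing down it reaches from about 0.25 to 0.725 m from the base axis. Payload 4 kg.
Tool frame: the origin (TCP) lies on the centre line of the jaws, within the pads' length; the fingertips stand 19 mm ahead of it and the grasp point (between the pads) is the TCP (finger_overhang is the distance from the TCP to the fingertips, in m); z points along the fingers, y is the direction in which the jaws open and shut (so a half turn about z gives the same grasp; the last joint's range is limited). The gripper opens to 85 mm and grips with 20 to 120 N. Pads are 22 mm wide; open, the fingers measure 114 mm over their backs; the gripper's body (76 mm by 85 mm) begins 54 mm behind the grasp point. The pads swing forward as they close: fully open they stand 13 mm farther back than shut.
Start: joints at [1.119, 0.241, 0.005, 1.335, 0, 1.571], TCP at [0.218, 0.45, 0.25] pointing down, gripper open.
Joint ranges: [-2.72, 2.72], [-1.05, 1.87], [-1.09, 1.28], [-1.99, 2.15], [-1.42, 1.44], [-3.14, 3.14]. Speed limits (rad/s): [2.79, 2.79, 3.14, 3.14, 3.14, 3.14].

### API

Orientations are given as a unit quaternion [x, y, z, w].
In Python, from workcell import get_obs, camera, job_done, finger_overhang gives the robot as it stands. The module is installed in compiled form; this text tells all that it offers.
- The arm moves only by the shell command python3 -m pendant 'ROWS'. ROWS is JSON, a list that holds one entry, the list of rows, each a list of 7 numbers: the opening, from 0 (shut) to 1 (fully open), then the shift along the tool's x, y, z in m, then the turn, a rotation vector about the tool's x, y, z in rad. In form: [[[hand, tx, ty, tz, ax, ay, az], ...]]. A call has 1 to 10 rows; each row is the pose to reach, as a shift and turn from the pose measured when the call began, along the tool's axes at that moment; what a row does not reach only later rows make up. A row lasts 1/8 s, in which the tool goes at most 62.5 mm and 10.7 degrees, less where a joint would pass 70% of its speed; a pose out of reach is approached as far as the arm can. A call with a gripper value outside its range is refused whole. The fingers move at their own pace and stop on an object; the grip force is fixed at half the most. Time passes only in rows, so rows that repeat a pose let the fingers close. It gives the time, the measured TCP pose, the force and the opening at its end, in the units of the state.
- get_obs(): the state, without advancing time (a new reading comes with each control period).
- camera(name): name is "side" or "top" or "wrist"; returns a dict with "img" (400x640x3 uint8, red, green, blue), "intrinsics" (3x3 intrinsics, pixels), "pose" (4x4, takes a point from camera to world coordinates). Camera axes: x right, y down, z forward; pixel columns grow to the right and rows downward; lengths in m; the calibration is good to about 2 mm. A picture is of the moment at which its call begins. There is no depth.
- job_done(): hands the job in, once; it reports no verdict.
The state is a dict: "clock": time; "joint_pos": joint angles; "joint_vel": joint speeds; "tau": joint torques, N m; "eef_pos": TCP position; "tool_rot": TCP orientation; "ft_force": force on the tool from outside, world axes, zero at the start; "ft_torque": the same for the moment, N m; "grip_width": finger opening in m.
Only numpy, scipy, OpenCV 4.12 (cv2) and the standard library are available. Lean on these libraries where they do the work, as an engineer would, in place of code of your own. Each camera call takes 0.05 s, during which the arm holds its last target.

## Working session

There is one attempt and no reset: what is moved stays moved. The work goes in short steps, Python scripts to look and compute and a shell command to move; the robot and the scene stay as the last step left them, time stands still between calls to the robot, and variables do not carry over. Pictures are saved under pics/ and viewed, and the job is handed in when it is done.

```bash
mkdir -p pics; python3 - <<'E'
from workcell import get_obs, camera, finger_overhang
import cv2, numpy as np
o=get_obs(); print(o['clock'],o['eef_pos'],o['tool_rot'],o['grip_width'],finger_overhang)
for n in ['side','top','wrist']:
    c=camera(n); cv2.imwrite(f'pics/{n}0.png',c['img'][:,:,::-1]); print(n,np.round(c['intrinsics'],1).tolist(),np.round(c['pose'],3).tolist())
    np.savez(f'{n}0.npz',**c)
E
```

```text
0.0 [0.21802967 0.44931531 0.24942958] [ 2.23973679e-01  9.74594663e-01 -9.90451427e-04 -2.29840001e-04] 0.08532055731154174 0.019
side [[371.4, 0.0, 315.2], [0.0, 371.4, 195.2], [0.0, 0.0, 1.0]] [[-0.936, -0.237, 0.26, 0.354], [-0.351, 0.589, -0.727, 0.693], [0.019, -0.772, -0.635, 0.605], [0.0, 0.0, 0.0, 1.0]]
top [[455.0, 0.0, 308.1], [0.0, 455.0, 200.1], [0.0, 0.0, 1.0]] [[-0.03, -0.978, 0.208, 0.379], [-1.0, 0.029, -0.006, 0.127], [0.0, -0.208, -0.978, 1.101], [0.0, 0.0, 0.0, 1.0]]
wrist [[280.0, 0.0, 323.2], [0.0, 280.0, 198.9], [0.0, 0.0, 1.0]] [[0.437, 0.862, 0.256, 0.153], [0.9, -0.418, -0.127, 0.48], [-0.003, 0.286, -0.958, 0.371], [0.0, 0.0, 0.0, 1.0]]
```

View pics/side0.png

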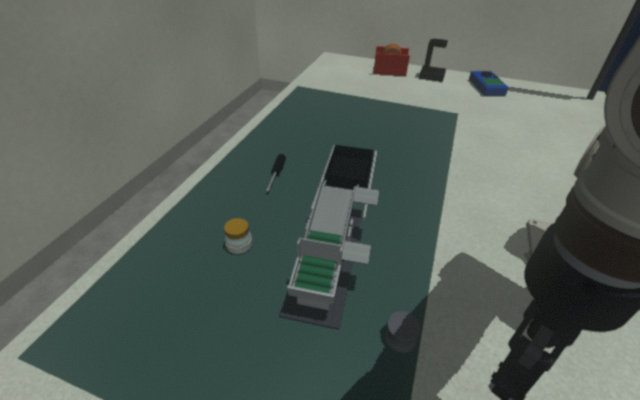

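View pics/top0.png

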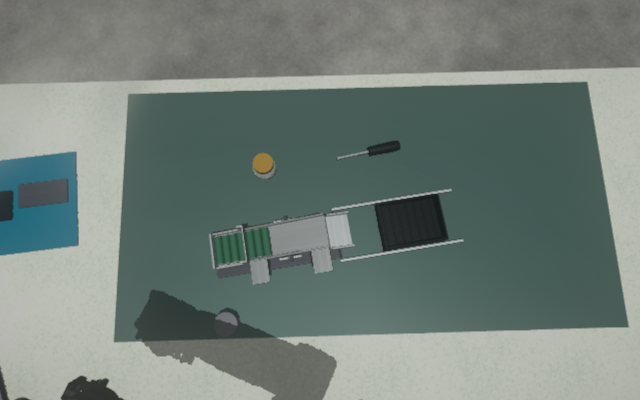

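View pics/wrist0.png

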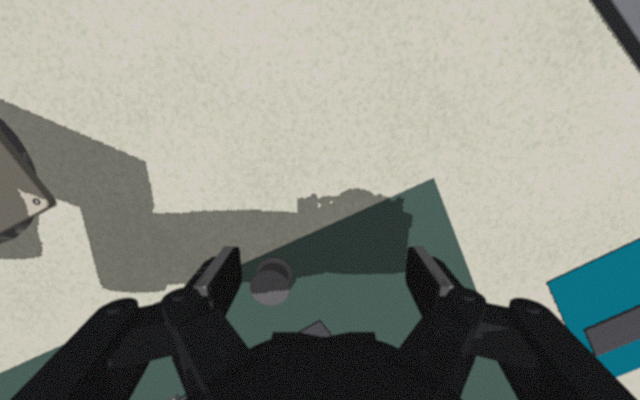

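The top view shows the sorter at about (210-460, 190-285), with the tray at about (375-447, 195-250). The reel is at (227, 322) and the jar at (263, 165). I'll zoom in to measure the tray and sorter.

```bash
python3 - <<'E'
import cv2
i=cv2.imread('pics/top0.png')
a=cv2.resize(i[180:300,200:335],None,fx=5.9,fy=4.9,interpolation=cv2.INTER_CUBIC)
b=cv2.resize(i[180:270,320:470],None,fx=5,fy=5,interpolation=cv2.INTER_CUBIC)
import numpy as np
a=cv2.resize(i[185:295,200:345],None,fx=5,fy=5,interpolation=cv2.INTER_CUBIC)
cv2.imwrite('pics/topA.png',cv2.convertScaleAbs(a,alpha=1.3)); cv2.imwrite('pics/topB.png',cv2.convertScaleAbs(b,alpha=1.5))
E
```

```text
(no output)
```

View pics/topA.png

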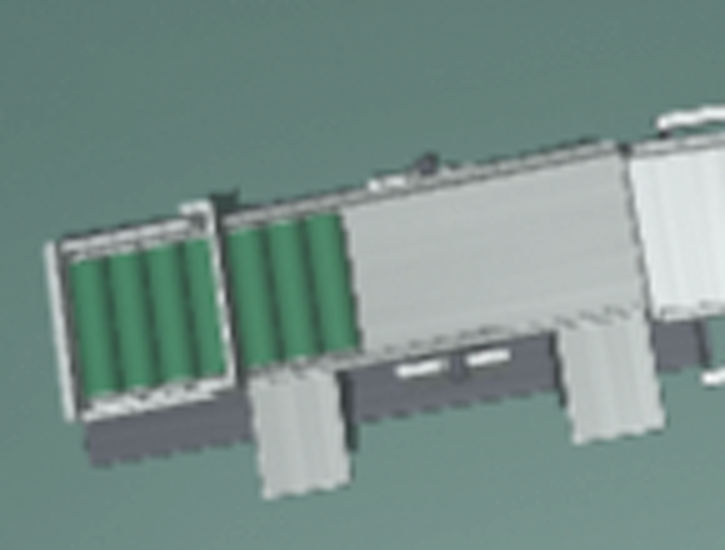

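View pics/topB.png

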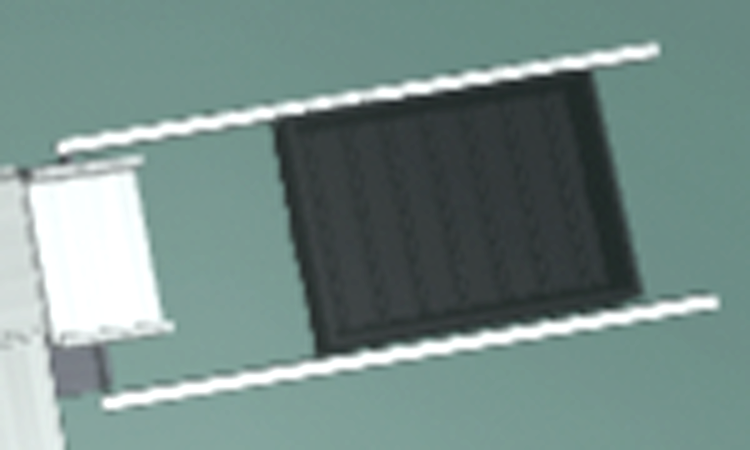

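```bash
cat > h.py <<'E'
import numpy as np, cv2
def load(n):
    c=np.load(n); return c['intrinsics'],c['pose']
def proj(K,T,P):
    P=np.atleast_2d(P); q=(P-T[:3,3])@T[:3,:3]; q=q/q[:,2:]; return (q@K.T)[:,:2]
def unproj(K,T,uv,z):
    uv=np.atleast_2d(uv); d=np.c_[uv,np.ones(len(uv))]@np.linalg.inv(K).T@T[:3,:3].T
    s=(z-T[2,3])/d[:,2]; return T[:3,3]+d*s[:,None]
def s2w(p,L):
    x,y,a=p; c,s=np.cos(a),np.sin(a); L=np.atleast_2d(L)
    return np.c_[x+c*L[:,0]-s*L[:,1], y+s*L[:,0]+c*L[:,1], L[:,2]]
def w2s(p,W):
    x,y,a=p; c,s=np.cos(a),np.sin(a); W=np.atleast_2d(W); d=W[:,:2]-[x,y]
    return np.c_[c*d[:,0]+s*d[:,1], -s*d[:,0]+c*d[:,1], W[:,2]]
E
python3 - <<'E'
from h import *
from scipy.optimize import least_squares
K,T=load('top0.npz')
uv=np.array([[451.4,189.8],[463.4,240.4],[340.8,260.8],[332,209.6],[332.6,270.6],[315,273.6]])
L=np.array([[.062,-.415,.012],[-.062,-.415,.012],[-.062,-.115,.012],[.062,-.115,.012],[-.088,-.09,.12],[-.088,-.05,.1125]])
f=lambda p:(proj(K,T,s2w(p,L))-uv).ravel()
r=least_squares(f,[.4,.05,-.2],loss='soft_l1'); print(r.x,np.round(f(r.x).reshape(-1,2),1).tolist())
p=r.x; np.save('p.npy',p)
t=unproj(K,T,[[375,204.4],[383.6,251],[448.4,239],[438.6,194]],.04)
print('tray s',np.round(w2s(p,t),4).tolist(), np.round(w2s(p,t).mean(0),4))
for n,l in dict(pad=[-.063,-.07,.116],mouth=[0,-.143,.064],stop=[0,-.12,0]).items(): print(n,np.round(s2w(p,[l]),4))
print('reel',unproj(K,T,[[227,318]],.04),'jar',unproj(K,T,[[263,160]],.06),'driver',unproj(K,T,[[340,157],[398,147]],.01))
i=cv2.imread('pics/side0.png'); Ks,Ts=load('side0.npz')
i=cv2.resize(i,None,fx=1,fy=1)
pts=[[.062,-.415,.012],[-.062,-.415,.012],[-.062,-.115,.012],[-.088,-.09,.12],[-.088,-.05,.1125],[0,0,.09],[0,-.143,.064]]
yc=w2s(p,t).mean(0)[1]
pts+=[[a,yc+b,.04] for a in(-.056,.056) for b in (-.075,.075)]
j=cv2.resize(i[130:340,260:400],None,fx=4,fy=4)[:,:]
for q in proj(Ks,Ts,s2w(p,pts)): cv2.circle(j,tuple(int(v) for v in ((q-[260,130])*4+2)),3,(0,0,255),-1)
cv2.imwrite('pics/sidechk.png',cv2.resize(j,None,fx=.7,fy=.7))
E
```

```text
[0.5088242  0.16994819 0.13111582] [[0.0, 0.9], [-0.4, -0.1], [-0.7, -0.4], [-0.8, 0.2], [1.5, -0.2], [0.6, -0.0]]
tray s [[0.0533, -0.2179, 0.04], [-0.0587, -0.2166, 0.04], [-0.0554, -0.3719, 0.04], [0.0539, -0.3729, 0.04]] [-0.0017 -0.2948  0.04  ]
pad [[0.4555 0.0923 0.116 ]]
mouth [[0.5275 0.0282 0.064 ]]
stop [[0.5245 0.051  0.    ]]
reel [[0.33840623 0.31097957 0.04      ]] jar [[0.70192429 0.2244898  0.06      ]] driver [[ 0.71956658  0.03650354  0.01      ]
 [ 0.74148964 -0.11045213  0.01      ]]
```

View pics/sidechk.png

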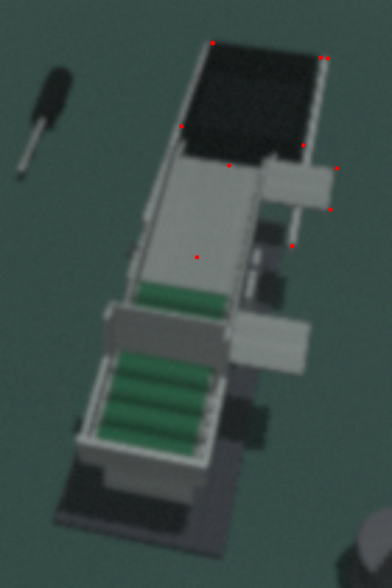

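The fitted sorter pose is (0.509, 0.170), yaw 0.131. The tray origin is at sorter y of about -0.295, so its end wall is at about -0.371. Next I shut the jaws, travel high towards the point behind the tray, and turn tool y onto sorter x.

```bash
python3 -m pendant '[[[0,-0.03,-0.023,0,0,0,0.08],[0,-0.075,-0.058,0,0,0,0.18],[0,-0.12,-0.092,0,0,0,0.28],[0,-0.165,-0.127,0,0,0,0.38],[0,-0.21,-0.162,0,0,0,0.48],[0,-0.255,-0.196,0,0,0,0.58],[0,-0.3,-0.231,0,0,0,0.68],[0,-0.345,-0.266,0,0,0,0.78],[0,-0.39,-0.3,0,0,0,0.88],[0,-0.435,-0.335,0,0,0,0.988]]]'
cat > st.py <<'E'
from h import *; from workcell import get_obs
from scipy.spatial.transform import Rotation as R
import sys
def st(target_s=None):
    p=np.load('p.npy'); o=get_obs(); r=R.from_quat(o['tool_rot']).as_matrix(); e=np.array(o['eef_pos'])
    print('t',round(o['clock'],2),'world',e.round(4),'sorter',w2s(p,[e]).round(4)[0],'F',np.round(o['ft_force'],1),'w',round(o['grip_width'],4))
    a=np.arctan2(r[1,1],r[0,1]); print('yaw err tool y vs sorter x',round(a-p[2],4),'zaxis',r[:,2].round(4))
    if target_s is not None:
        d=s2w(p,[target_s])[0]-e; print('tool shift',(r.T@d).round(4),'az',round(a-p[2],4))
if __name__=='__main__': st([float(v) for v in sys.argv[1:4]] if len(sys.argv)>1 else None)
E
python3 st.py 0 -0.42 0.12
```

```text
clock: 1.4
eef_pos: [0.4637, -0.0437, 0.25]
tool_rot: [0.661, 0.751, -0.001, 0.0]
ft_force: [0.2, 0.3, 0.3]
grip_width: 0.0
t 1.4 world [ 0.4637 -0.0437  0.25  ] sorter [-0.0727 -0.2059  0.25  ] F [0.2 0.3 0.3] w 0.0
yaw err tool y vs sorter x -0.0039 zaxis [-6.0e-04 -1.1e-03 -1.0e+00]
tool shift [-0.2137  0.0736  0.1302] az -0.0039
```

```bash
python3 -m pendant '[[[0,-0.05,0.018,0,0,0,0],[0,-0.1,0.036,0,0,0,0],[0,-0.15,0.054,0,0,0,0],[0,-0.19,0.068,0.02,0,0,0],[0,-0.214,0.074,0.06,0,0,0],[0,-0.214,0.074,0.1,0,0,0],[0,-0.214,0.074,0.13,0,0,0],[0,-0.214,0.074,0.13,0,0,0]]]'
python3 st.py 0 -0.42 0.04
python3 - <<'E'
from workcell import camera
import cv2,numpy as np
for n in ['wrist','side']:
    c=camera(n); cv2.imwrite(f'pics/{n}1.png',c['img'][:,:,::-1]); np.savez(f'{n}1.npz',**c)
E
```

```text
clock: 2.4
eef_pos: [0.5617, -0.2458, 0.1167]
tool_rot: [0.661, 0.751, -0.002, -0.004]
ft_force: [-1.2, 0.0, 0.0]
grip_width: -0.0002
t 2.4 world [ 0.5617 -0.2458  0.1167] sorter [-0.0019 -0.4191  0.1167] F [-1.2  0.   0. ] w -0.0002
yaw err tool y vs sorter x -0.0041 zaxis [-0.0077  0.002  -1.    ]
tool shift [-0.0011  0.0025  0.0767] az -0.0041
```

View pics/wrist1.png

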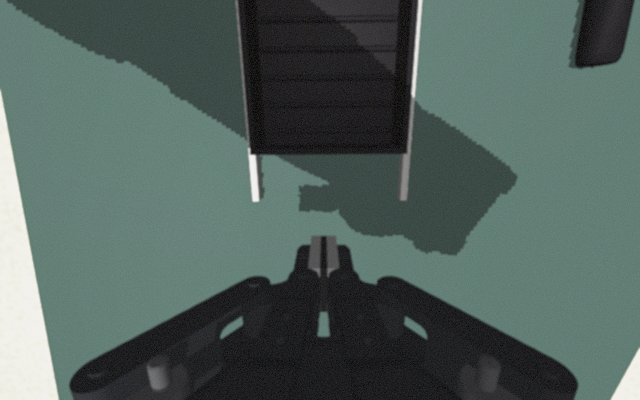

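View pics/side1.png

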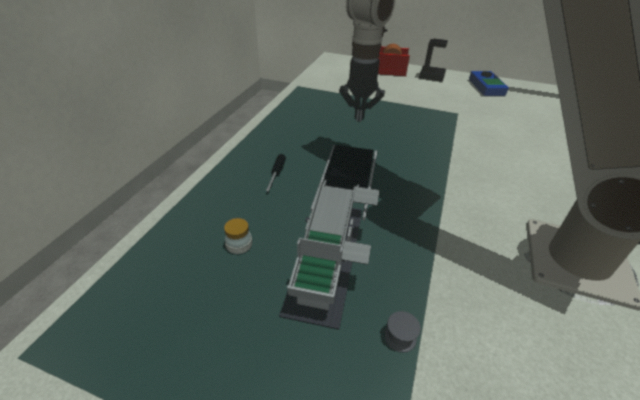

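The wrist view shows the tray's outer end wall at row ~153, columns 250-408, the rail ends at row ~200, and the shut fingertips at (322, 240), clear of everything. Now I go down and check the end wall's position with the wrist calibration.

```bash
python3 - <<'E'
from h import *
K,T=load('wrist1.npz'); p=np.load('p.npy')
print(w2s(p,unproj(K,T,[[250,153],[408,153]],0.0)).round(4)); print(w2s(p,unproj(K,T,[[250,153],[408,153]],0.04)).round(4))
print(w2s(p,unproj(K,T,[[256,201],[403,199]],0.006)).round(4))
E
python3 -m pendant '[[[0,0,0.001,0.03,0,0,0],[0,0,0.001,0.06,0,0,0],[0,0,0.001,0.078,0,0,0],[0,0,0.001,0.078,0,0,0],[0,0,0.001,0.078,0,0,0]]]'
python3 st.py 0 -0.29 0.04
```

```text
[[-0.0644 -0.3777  0.    ]
 [ 0.0693 -0.3781  0.    ]]
[[-0.0536 -0.3727  0.04  ]
 [ 0.0576 -0.373   0.04  ]]
[[-0.0608 -0.4184  0.006 ]
 [ 0.0665 -0.4169  0.006 ]]
clock: 3.12
eef_pos: [0.5669, -0.2473, 0.0449]
tool_rot: [0.661, 0.751, -0.0, 0.002]
ft_force: [1.0, -1.1, -0.4]
grip_width: 0.0002
t 3.12 world [ 0.5669 -0.2473  0.0449] sorter [ 0.003  -0.4212  0.0449] F [ 1.  -1.1 -0.4] w 0.0002
yaw err tool y vs sorter x -0.0036 zaxis [ 0.0029 -0.0027 -1.    ]
tool shift [ 0.1312 -0.0035  0.0045] az -0.0036
```

```bash
python3 -m pendant '[[[0,0.012,-0.003,0.005,0,0,0],[0,0.026,-0.003,0.005,0,0,0],[0,0.036,-0.003,0.005,0,0,0],[0,0.046,-0.003,0.005,0,0,0],[0,0.056,-0.003,0.005,0,0,0],[0,0.068,-0.003,0.005,0,0,0],[0,0.08,-0.003,0.005,0,0,0],[0,0.092,-0.003,0.005,0,0,0],[0,0.104,-0.003,0.005,0,0,0],[0,0.116,-0.003,0.005,0,0,0]]]'
python3 st.py 0 -0.281 0.04
```

```text
clock: 4.38
eef_pos: [0.5491, -0.1319, 0.0397]
tool_rot: [0.661, 0.751, -0.0, 0.002]
ft_force: [0.2, -4.3, 2.0]
grip_width: -0.0002
t 4.38 world [ 0.5491 -0.1319  0.0397] sorter [ 0.0005 -0.3045  0.0397] F [ 0.2 -4.3  2. ] w -0.0002
yaw err tool y vs sorter x -0.0036 zaxis [ 0.0031 -0.0029 -1.    ]
tool shift [ 0.0235 -0.0006 -0.0004] az -0.0036
```

```bash
python3 -m pendant '[[[0,0.005,0,0,0,0,0],[0,0.01,0,0,0,0,0],[0,0.015,0,0,0,0,0],[0,0.018,0,0,0,0,0],[0,0.02,0,0,0,0,0],[0,0.02,0,0,0,0,0]]]'
python3 st.py 0 -0.281 0.04
python3 - <<'E'
from workcell import camera
import cv2,numpy as np
for n in ['wrist','top']:
    c=camera(n); cv2.imwrite(f'pics/{n}2.png',c['img'][:,:,::-1]); np.savez(f'{n}2.npz',**c)
E
```

```text
clock: 5.12
eef_pos: [0.5464, -0.1118, 0.0395]
tool_rot: [0.661, 0.751, 0.0, 0.002]
ft_force: [0.5, -2.7, 2.1]
grip_width: -0.0001
t 5.12 world [ 0.5464 -0.1118  0.0395] sorter [ 0.0004 -0.2842  0.0395] F [ 0.5 -2.7  2.1] w -0.0001
yaw err tool y vs sorter x -0.0035 zaxis [ 0.0028 -0.0022 -1.    ]
tool shift [ 0.0032 -0.0005 -0.0005] az -0.0035
```

View pics/wrist2.png

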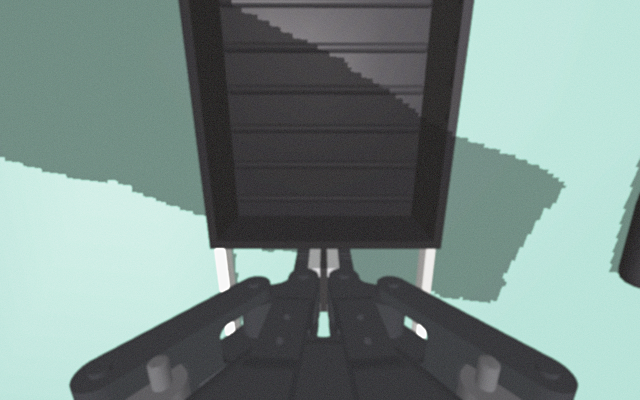

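View pics/top2.png

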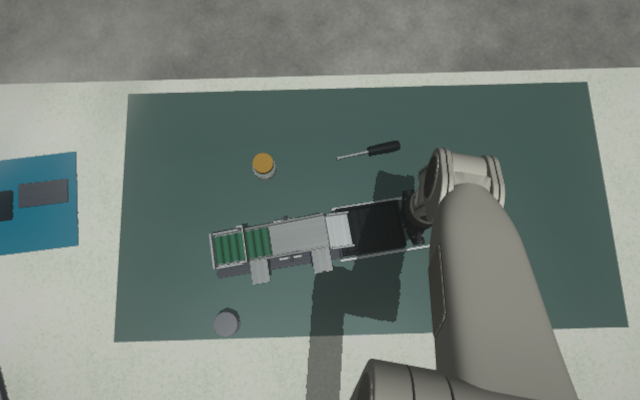

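The tray is straight between the rails (columns 210-440 in the wrist view) and nearly home. In the top view its left end is at about column 345, under the mouth. I'll push on in small steps and watch for the force to rise at the stop.

```bash
python3 -m pendant '[[[0,0.001,0,0,0,0,0],[0,0.002,0,0,0,0,0],[0,0.003,0,0,0,0,0],[0,0.003,0,0,0,0,0]]]'; python3 st.py
```

```text
clock: 5.72
eef_pos: [0.5469, -0.1097, 0.0395]
tool_rot: [0.661, 0.751, -0.0, 0.003]
ft_force: [2.8, -5.3, -1.3]
grip_width: -0.0001
t 5.72 world [ 0.5469 -0.1097  0.0395] sorter [ 0.0011 -0.2822  0.0395] F [ 2.8 -5.3 -1.3] w -0.0001
yaw err tool y vs sorter x -0.0041 zaxis [ 0.0044 -0.004  -1.    ]
```

```bash
python3 -m pendant '[[[0,0.001,0,0,0,0,0],[0,0.002,0,0,0,0,0],[0,0.003,0,0,0,0,0],[0,0.003,0,0,0,0,0]]]'; python3 st.py
```

```text
clock: 6.22
eef_pos: [0.5476, -0.1092, 0.0398]
tool_rot: [0.661, 0.75, -0.001, 0.006]
ft_force: [2.9, -8.7, -1.1]
grip_width: 0.0003
t 6.22 world [ 0.5476 -0.1092  0.0398] sorter [ 0.002  -0.2818  0.0398] F [ 2.9 -8.7 -1.1] w 0.0003
yaw err tool y vs sorter x -0.0057 zaxis [ 0.0066 -0.0092 -0.9999]
```

```bash
python3 -m pendant '[[[0,0.002,0,0,0,0,0],[0,0.004,0,0,0,0,0],[0,0.005,0,0,0,0,0],[0,0.005,0,0,0,0,0],[0,0.005,0,0,0,0,0]]]'; python3 st.py
```

```text
clock: 6.85
eef_pos: [0.5477, -0.109, 0.04]
tool_rot: [0.663, 0.749, -0.005, 0.009]
ft_force: [1.0, -15.2, -1.1]
grip_width: 0.0002
t 6.85 world [ 0.5477 -0.109   0.04  ] sorter [ 0.002  -0.2817  0.04  ] F [  1.  -15.2  -1.1] w 0.0002
yaw err tool y vs sorter x -0.0092 zaxis [ 0.0078 -0.0191 -0.9998]
```

The tray is stalled at TCP sorter y -0.2817 (expected -0.281) with 15 N, so it is home. Now I back off, rise and check with the camera.

```bash
python3 -m pendant '[[[0,-0.008,0,0,0,0,0],[0,-0.025,0,0,0,0,0],[0,-0.04,0,0,0,0,0],[0,-0.045,0,-0.03,0,0,0],[0,-0.045,0,-0.08,0,0,0],[0,-0.045,0,-0.13,0,0,0],[0,-0.045,0,-0.17,0,0,0],[0,-0.045,0,-0.17,0,0,0]]]'; python3 st.py -0.067 -0.074 0.165
python3 - <<'E'
from workcell import camera
import cv2,numpy as np
for n in ['wrist','top']:
    c=camera(n); cv2.imwrite(f'pics/{n}3.png',c['img'][:,:,::-1]); np.savez(f'{n}3.npz',**c)
i=cv2.imread('pics/top3.png'); cv2.imwrite('pics/top3z.png',cv2.convertScaleAbs(cv2.resize(i[180:300,300:440],None,fx=5,fy=5,interpolation=cv2.INTER_CUBIC),alpha=1.5))
E
```

```text
clock: 7.85
eef_pos: [0.5541, -0.1514, 0.2152]
tool_rot: [0.663, 0.749, -0.002, 0.013]
ft_force: [0.2, 0.2, 0.4]
grip_width: 0.0001
t 7.85 world [ 0.5541 -0.1514  0.2152] sorter [ 0.0029 -0.3245  0.2152] F [0.2 0.2 0.4] w 0.0001
yaw err tool y vs sorter x -0.0093 zaxis [ 0.016  -0.0207 -0.9997]
tool shift [ 0.2509 -0.0729  0.0436] az -0.0093
```

View pics/wrist3.png

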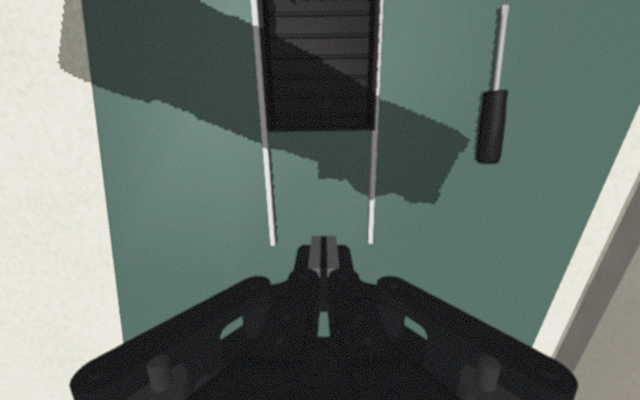

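View pics/top3z.png

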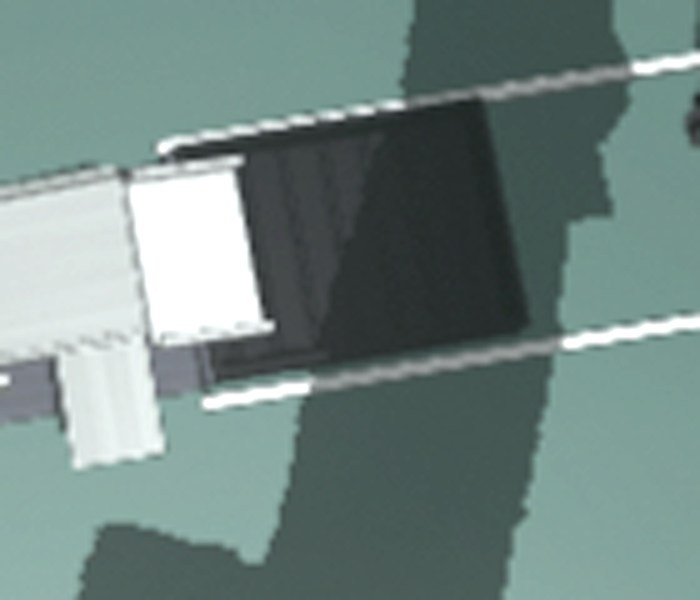

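```bash
python3 - <<'E'
from h import *
K,T=load('top3.npz'); p=np.load('p.npy')
print(w2s(p,unproj(K,T,[[405.4,245.2],[396.6,199]],0.04)).round(4))
print('near-left corner',w2s(p,unproj(K,T,[[342.4,256.8]],0.04)).round(4))
E
python3 -m pendant '[[[0,0.03,-0.012,0,0,0,0],[0,0.08,-0.03,0,0,0,0],[0,0.13,-0.045,0,0,0,0],[0,0.18,-0.06,0,0,0,0],[0,0.22,-0.07,0,0,0,0],[0,0.245,-0.073,0.01,0,0,0],[0,0.251,-0.073,0.025,0.012,0.018,0],[0,0.251,-0.073,0.03,0.012,0.018,0],[0,0.251,-0.073,0.03,0.012,0.018,0]]]'; python3 st.py -0.067 -0.074 0.14
python3 - <<'E'
from workcell import camera
import cv2,numpy as np
for n in ['wrist','top','side']:
    c=camera(n); cv2.imwrite(f'pics/{n}4.png',c['img'][:,:,::-1]); np.savez(f'{n}4.npz',**c)
i=cv2.imread('pics/side4.png'); cv2.imwrite('pics/side4z.png',cv2.resize(i[130:340,240:440],None,fx=2.8,fy=2.8,interpolation=cv2.INTER_CUBIC))
E
```

```text
[[-0.0536 -0.2695  0.04  ]
 [ 0.058  -0.2713  0.04  ]]
near-left corner [[-0.0566 -0.1195  0.04  ]]
clock: 9.07
eef_pos: [0.4488, 0.0879, 0.1744]
tool_rot: [0.663, 0.748, -0.004, -0.002]
ft_force: [0.3, -0.9, 1.0]
grip_width: -0.0001
t 9.07 world [0.4488 0.0879 0.1744] sorter [-0.0703 -0.0735  0.1744] F [ 0.3 -0.9  1. ] w -0.0001
yaw err tool y vs sorter x -0.011 zaxis [-0.0083 -0.0031 -1.    ]
tool shift [-0.0004  0.0036  0.0344] az -0.011
```

View pics/wrist4.png

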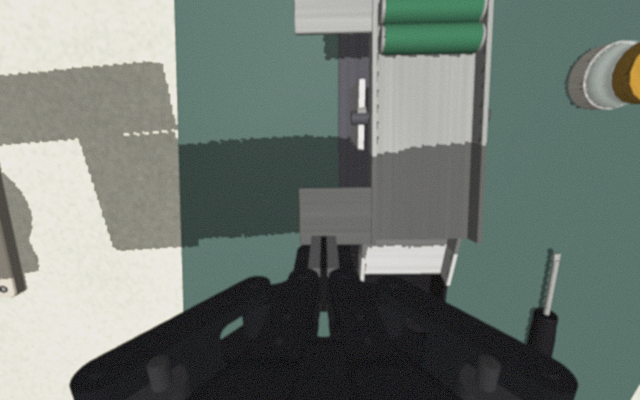

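View pics/side4z.png

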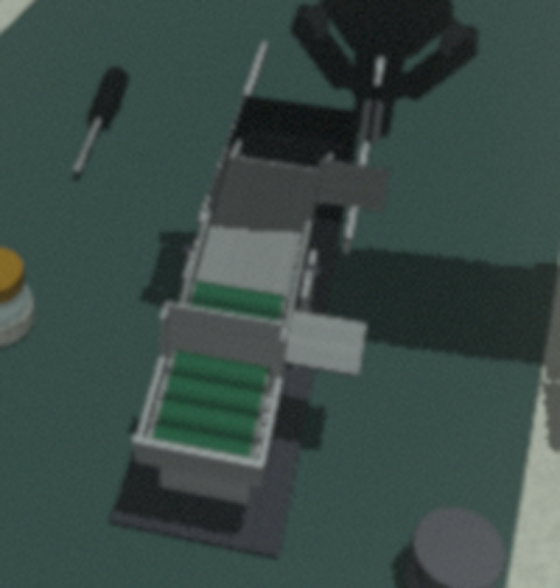

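The wrist view shows the right pad at columns 300-371, rows 188-244, with the fingertips at (322, 240) above it. The cells are well away, at rows 0-55. I'll check the pad's position against this view.

```bash
python3 - <<'E'
from h import *
K,T=load('wrist4.npz'); p=np.load('p.npy')
print(w2s(p,unproj(K,T,[[300,188],[371,188]],0.1125)).round(4),w2s(p,unproj(K,T,[[300,244],[371,244]],0.12)).round(4))
print('tip proj', proj(K,T,s2w(p,[[-.0703,-.0735,.155]])), 'pad expected', proj(K,T,s2w(p,[[-.088,-.05,.1125],[-.038,-.05,.1125],[-.088,-.09,.12]])).round(0))
E
```

```text
[[-0.0858 -0.0491  0.1125]
 [-0.0379 -0.0495  0.1125]] [[-0.0865 -0.0869  0.12  ]
 [-0.0376 -0.0873  0.12  ]]
tip proj [[322.64980498 249.71683187]] pad expected [[297. 189.]
 [371. 189.]
 [298. 248.]]
```

```bash
python3 -m pendant '[[[0,0.001,0.005,0.015,0.008,-0.003,0],[0,0.001,0.005,0.028,0.008,-0.003,0],[0,0.001,0.005,0.034,0.008,-0.003,0],[0,0.001,0.005,0.034,0.008,-0.003,0]]]'; python3 st.py -0.067 -0.074 0.109
```

```text
clock: 9.72
eef_pos: [0.4535, 0.0896, 0.1408]
tool_rot: [0.663, 0.748, -0.008, -0.003]
ft_force: [0.1, 0.0, -0.5]
grip_width: -0.0
t 9.72 world [0.4535 0.0896 0.1408] sorter [-0.0654 -0.0724  0.1408] F [ 0.1  0.  -0.5] w -0.0
yaw err tool y vs sorter x -0.0109 zaxis [-0.0151 -0.0067 -0.9999]
tool shift [-0.0015 -0.0011  0.0319] az -0.0109
```

```bash
python3 -m pendant '[[[0,0,0,0.003,-0.015,0.007,0],[0,0,0,0.006,-0.015,0.007,0],[0,0,0,0.009,-0.015,0.007,0],[0,0,0,0.012,-0.015,0.007,0],[0,0,0,0.015,-0.015,0.007,0],[0,0,0,0.018,-0.015,0.007,0],[0,0,0,0.021,-0.015,0.007,0],[0,0,0,0.024,-0.015,0.007,0],[0,0,0,0.027,-0.015,0.007,0]]]'; python3 st.py -0.067 -0.074 0.109
python3 - <<'E'
from workcell import camera
import cv2,numpy as np
c=camera('wrist'); cv2.imwrite('pics/wrist5.png',c['img'][:,:,::-1]); np.savez('wrist5.npz',**c)
E
```

```text
clock: 10.85
eef_pos: [0.453, 0.0894, 0.1136]
tool_rot: [0.663, 0.748, 0.0, -0.001]
ft_force: [0.4, -1.6, 1.4]
grip_width: 0.0002
t 10.85 world [0.453  0.0894 0.1136] sorter [-0.0658 -0.0726  0.1136] F [ 0.4 -1.6  1.4] w 0.0002
yaw err tool y vs sorter x -0.0109 zaxis [-0.0012  0.0019 -1.    ]
tool shift [-0.0014 -0.0011  0.0046] az -0.0109
```

View pics/wrist5.png

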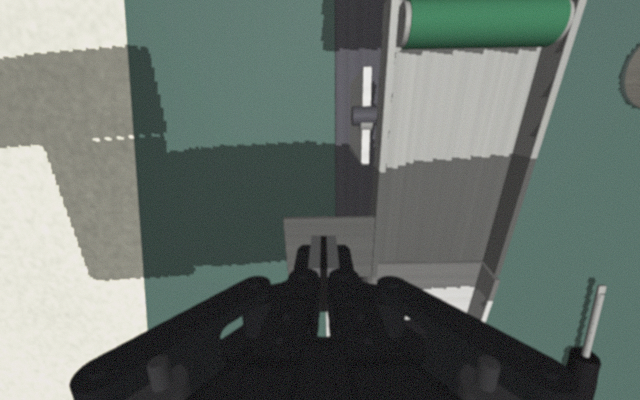

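The wrist view still shows the rightmost cell, at rows 0-48, and the force is small. I'll press on to the limit.

```bash
python3 -m pendant '[[[0,0,0,0.002,0,0,0],[0,0,0,0.004,0,0,0],[0,0,0,0.005,0,0,0],[0,0,0,0.006,0,0,0],[0,0,0,0.006,0,0,0]]]'; python3 st.py -0.067 -0.074 0.109
python3 - <<'E'
from workcell import camera
import cv2,numpy as np
for n in ['wrist','side']:
    c=camera(n); cv2.imwrite(f'pics/{n}6.png',c['img'][:,:,::-1]); np.savez(f'{n}6.npz',**c)
i=cv2.imread('pics/side6.png'); cv2.imwrite('pics/side6z.png',cv2.resize(i[130:340,240:440],None,fx=2.8,fy=2.8,interpolation=cv2.INTER_CUBIC))
E
```

```text
clock: 11.52
eef_pos: [0.4531, 0.0895, 0.1108]
tool_rot: [0.663, 0.748, 0.001, -0.001]
ft_force: [-9.6, -3.9, 29.3]
grip_width: -0.0002
t 11.53 world [0.4531 0.0895 0.1108] sorter [-0.0658 -0.0725  0.1108] F [-9.6 -3.9 29.3] w -0.0002
yaw err tool y vs sorter x -0.0109 zaxis [ 8.0e-04  2.7e-03 -1.0e+00]
tool shift [-0.0015 -0.0012  0.0018] az -0.0109
```

View pics/wrist6.png

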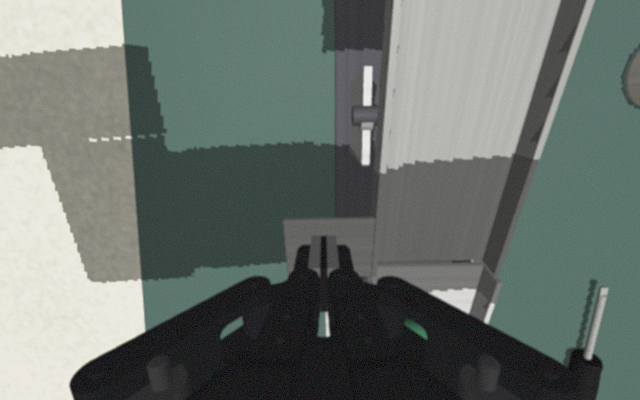

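View pics/side6z.png

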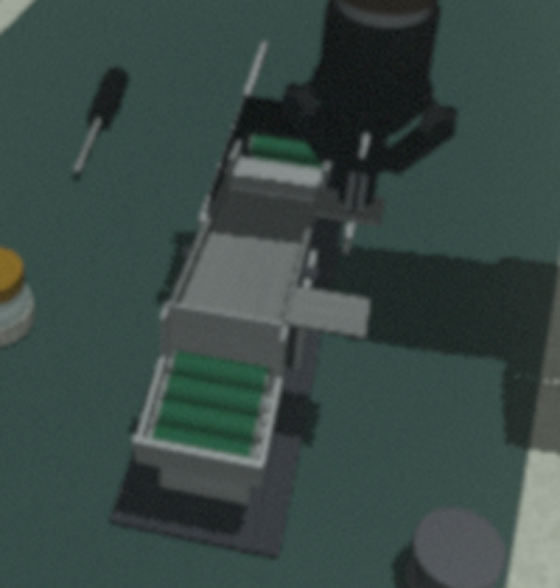

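The gate is at its limit (29 N up at TCP z 0.111) and the cells have left it. The side view shows a green cell rolling into the tray. Now I lift straight up and retreat towards the robot.

```bash
python3 -m pendant '[[[0,0,0,-0.004,0,0,0],[0,0,0,-0.02,0,0,0],[0,0,0,-0.05,0,0,0],[0,0,0,-0.09,0,0,0],[0,0,-0.03,-0.13,0,0,0],[0,0,-0.08,-0.15,0,0,0],[0,0.03,-0.12,-0.15,0,0,0],[0,0.06,-0.14,-0.15,0,0,0],[0,0.06,-0.14,-0.15,0,0,0],[0,0.06,-0.14,-0.15,0,0,0]]]'; python3 st.py
python3 - <<'E'
from workcell import camera
import cv2,numpy as np
for n in ['top','side']:
    c=camera(n); cv2.imwrite(f'pics/{n}7.png',c['img'][:,:,::-1]); np.savez(f'{n}7.npz',**c)
i=cv2.imread('pics/side7.png'); cv2.imwrite('pics/side7z.png',cv2.convertScaleAbs(cv2.resize(i[130:340,220:440],None,fx=2.8,fy=2.8,interpolation=cv2.INTER_CUBIC),alpha=1.5))
i=cv2.imread('pics/top7.png'); cv2.imwrite('pics/top7z.png',cv2.convertScaleAbs(cv2.resize(i[130:340,200:470],None,fx=2.8,fy=2.8,interpolation=cv2.INTER_CUBIC),alpha=1.5))
E
```

```text
clock: 12.88
eef_pos: [0.3068, 0.132, 0.2606]
tool_rot: [0.663, 0.749, 0.001, -0.001]
ft_force: [-0.4, -0.9, -0.4]
grip_width: -0.0001
t 12.88 world [0.3068 0.132  0.2606] sorter [-0.2052 -0.0112  0.2606] F [-0.4 -0.9 -0.4] w -0.0001
yaw err tool y vs sorter x -0.01 zaxis [ 6.0e-04  2.8e-03 -1.0e+00]
```

View pics/side7z.png

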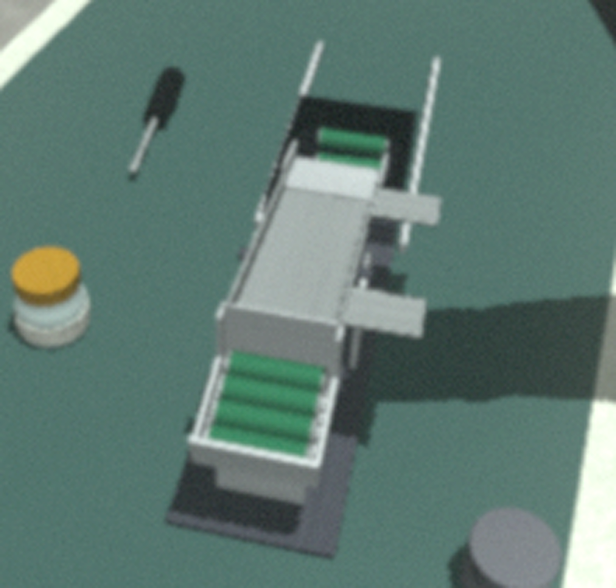

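View pics/top7z.png

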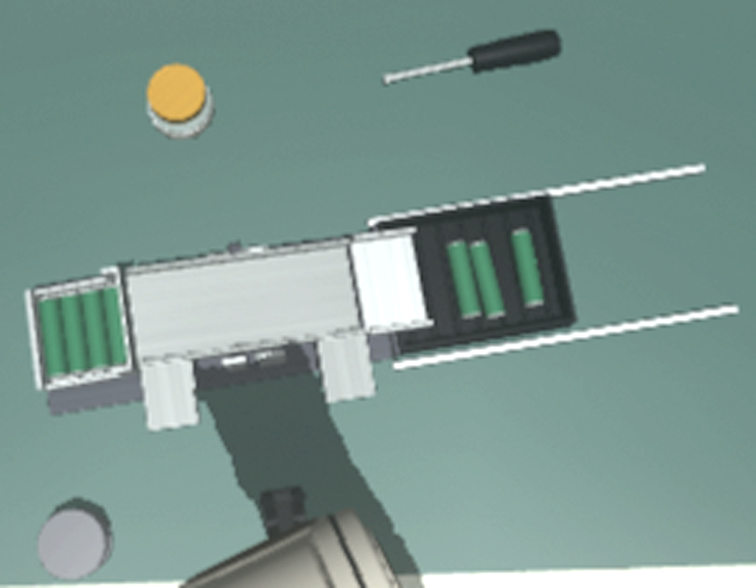

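All three cells lie in the tray, at zoomed (463, 280), (487, 280) and (527, 268), and the four queued cells are in place. The jar, reel and driver haven't moved. I'll wait a second, then check that the cells are at rest, the tray is home, and the gate and pads are where they should be.

```bash
python3 -m pendant '[[[0,0,0,0,0,0,0],[0,0,0,0,0,0,0],[0,0,0,0,0,0,0],[0,0,0,0,0,0,0],[0,0,0,0,0,0,0],[0,0,0,0,0,0,0],[0,0,0,0,0,0,0],[0,0,0,0,0,0,0]]]'
python3 - <<'E'
from h import *
from workcell import camera
c=camera('top'); cv2.imwrite('pics/top8.png',c['img'][:,:,::-1]); np.savez('top8.npz',**c)
a=cv2.imread('pics/top7.png').astype(int); i=cv2.imread('pics/top8.png'); p=np.load('p.npy')
d=np.abs(a-i).max(2)[180:300,200:470]; print('changed px',(d>40).sum())
cv2.imwrite('pics/top8z.png',cv2.convertScaleAbs(cv2.resize(i[185:295,300:440],None,fx=5,fy=5,interpolation=cv2.INTER_CUBIC),alpha=1.5))
K,T=c['intrinsics'],c['pose']
g=((i[:,:,1].astype(int)-i[:,:,2])>30).astype(np.uint8); g[:, :340]=0; g[260:]=0; g[:195]=0
n,l,s,ce=cv2.connectedComponentsWithStats(g)
for k in range(1,n):
    if s[k,4]>20: print(s[k].tolist(),ce[k].round(1),w2s(p,unproj(K,T,[ce[k]],.02)).round(3))
print('pad-right end-down expected corners px',proj(K,T,s2w(p,[[-.088,-.0945,.087],[-.088,-.055,.095]])).round(1),'if start',proj(K,T,s2w(p,[[-.088,-.09,.12],[-.088,-.05,.1125]])).round(1))
E
```

```text
clock: 13.98
eef_pos: [0.3072, 0.1316, 0.2606]
tool_rot: [0.664, 0.748, 0.001, -0.001]
ft_force: [-0.1, 0.1, 0.0]
grip_width: 0.0001
changed px 0
[383, 213, 11, 25, 143] [388.  224.7] [[ 0.003 -0.243  0.02 ]]
[361, 217, 10, 25, 140] [365.2 229. ] [[ 0.001 -0.187  0.02 ]]
[368, 217, 12, 25, 142] [373.4 229.3] [[-0.002 -0.206  0.02 ]]
pad-right end-down expected corners px [[335.3 270.9]
 [317.7 273.6]] if start [[334.1 270.4]
 [315.6 273.6]]
```

View pics/top8z.png

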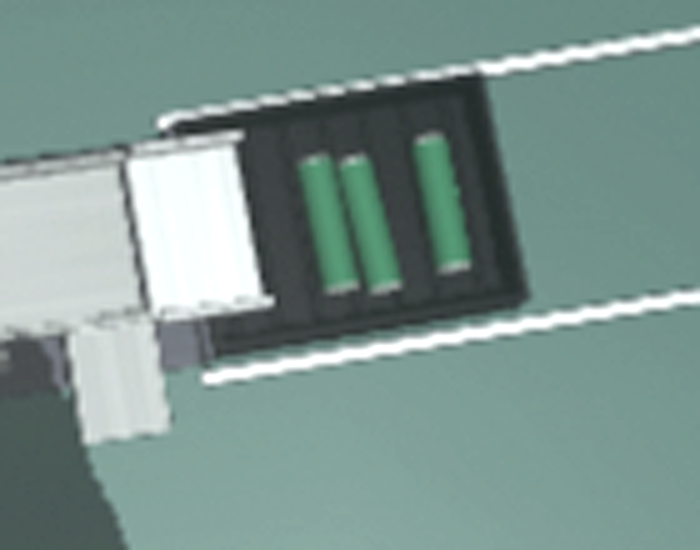

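The scene is at rest, with no changed pixels. Last, a sub-pixel check that the falling cells did not nudge the tray off the stop.

```bash
python3 - <<'E'
from h import *
from scipy.ndimage import map_coordinates
p=np.load('p.npy')
for n in ['top3','top7','top8']:
    K,T=load(n+'.npz'); g=np.load(n+'.npz')['img'].astype(float).mean(2)
    def edge(x,ys):
        q=proj(K,T,s2w(p,np.c_[np.full(len(ys),x),ys,np.full(len(ys),.04)]))
        v=map_coordinates(g,[q[:,1],q[:,0]],order=1); lo,hi=v.min(),v.max(); m=(lo+hi)/2
        k=np.where(np.diff(np.sign(v-m)))[0]; return [round(float(ys[j]),4) for j in k[:2]],round(lo),round(hi)
    for x in (-.04,-.02,0,.02): print(n,x,edge(x,np.arange(-.259,-.285,-.0002)))
E
```

```text
top3 -0.04 ([-0.2706], 26, 54)
top3 -0.02 ([-0.2698], 25, 51)
top3 0 ([-0.2698], 25, 51)
top3 0.02 ([-0.27], 26, 51)
top7 -0.04 ([-0.2698], 30, 91)
top7 -0.02 ([-0.2696], 30, 89)
top7 0 ([-0.2696], 29, 88)
top7 0.02 ([-0.2696], 29, 87)
top8 -0.04 ([-0.2698], 29, 90)
top8 -0.02 ([-0.2696], 29, 89)
top8 0 ([-0.2698], 29, 88)
top8 0.02 ([-0.2696], 30, 87)
```

The end wall is at -0.2697 (expected -0.270) and hasn't moved since the push, so I'm handing in.

```bash
python3 -c "
from workcell import job_done,get_obs
print(job_done()); print(get_obs()['clock'])"
```

```text
the job is handed in; nothing more can be done
None
the job is handed in; nothing more can be done
```

The job is done and handed in at about 14 s on the robot's clock. With the fingers shut, I pushed the tray along its rails until it stalled against the stop with about 15 N. I then pressed the gate's right pad down to its limit with about 29 N, and the three waiting cells rolled down the right chute into the tray.

- **Tray:** its end wall sits at sorter y -0.270, as expected for fully home, and it did not shift when the cells dropped in.
- **Cells:** all three lie at rest in the tray, with no changes in the sorter and tray area between pictures a second apart. The four queued cells are still in the left chute.
- **Other things:** by eye, the jar, reel and screwdriver are where they were.
- **Robot:** the gripper is well clear and the wrist force reads about zero.
- **Gate:** the overhead view can't clearly tell its tilt, because the pad's up and down positions differ by only about 2 pixels. That it is fully over rests on the force stop, the side view and the cells having rolled off.

No check failed or disagreed.

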